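# Take the blue thread reel off its spindle and put it away

## Robot

A 7-joint arm with a two-finger parallel gripper is mounted at the origin on the work surface. World frame = base frame: x ahead of the robot, y to its left, z up, the work surface at z = 0. Lengths are in m, angles in rad, forces in N, time in s.
With the tool pointing down it reaches from about 0.425 to 0.925 m from the base axis. Payload 6.8 kg.
Tool frame: the origin (TCP) lies on the centre line of the jaws, within the pads' length; the fingertips stand 19 mm ahead of it and the grasp point (between the pads) is the TCP; z points along the fingers, y is the line along which they close (so a half turn about z gives the same grasp; the last joint's range is limited). The gripper opens to 85 mm and grips with 20 to 120 N. Pads are 22 mm wide; open, the fingers measure 114 mm over their backs; the gripper's body (76 mm by 85 mm) begins 54 mm behind the grasp point. The pads swing forward as they close: fully open they stand 13 mm farther back than shut.
Start: joints at [1.042, 0.477, 0.022, 1.555, -0.011, 1.109, -0.083], TCP at [0.276, -0.616, 0.25] pointing down, gripper open.
Joint ranges: [-2.96, 2.96], [-0.34, 2.1], [-1.41, 1.46], [0.24, 2.44], [-1.37, 4.51], [0.17, 1.92], [-2.96, 2.96]. Speed limits (rad/s): [2.39, 2.39, 3.14, 3.14, 3.14, 3.14, 3.14].

## Interface

Orientations are given as a rotation vector (axis times angle).
In Python, from bench import r gives the robot as it stands. The module is installed in compiled form; this text tells all that it offers.
- The arm moves only by the tool arm_command, never from a script. Its argument "rows" is a list of rows, each an object of numbers: "fingers": the opening, from -1 (shut) to 1 (fully open); "x", "y", "z": the shift along the tool's x, y, z in m; "ax", "ay", "az": the turn, a rotation vector about the tool's x, y, z in degrees. In form: [{"fingers": .., "x": .., "y": .., "z": .., "ax": .., "ay": .., "az": ..}, ...]. A call has 1 to 10 rows; each row shifts and turns the commanded pose from where the row before left it, along the tool's axes as they then stand; what a row does not reach is not made up. A row lasts 1/12 s, in which the tool goes at most 41.7 mm and 7.16 degrees, less where a joint would pass 70% of its speed; a pose out of reach is approached as far as the arm can. A call is refused whole if a number of a shift passes 0.0417 or a number of a turn 7.16, either way. A call with a gripper value outside its range is refused whole. The fingers move at their own pace and stop on an object; "grip_force" is the grip in N (left out, the last holds). Time passes only in rows, so rows that do not move let the fingers close. It gives the time, the measured TCP pose, the force, the opening and the grip force at its end, in the units of the state.
- r.get_obs(): the state, without advancing time (a new reading comes with each control period).
- r.grab_frame(name): name is "scene" or "top" or "wrist"; returns a dict with "frame" (420x560x3 uint8, red, green, blue), "depth" (420x560 float32, m along the optical axis (not along the pixel's ray), 0 where there is no reading), "K" (3x3 intrinsics, pixels), "distortion" ([k1, k2, p1, p2, k3] as OpenCV has them; the pictures are not rectified), "world_from_camera" (4x4, takes a point from camera to world coordinates). Camera axes: x right, y down, z forward; pixel columns grow to the right and rows downward; lengths in m; the calibration is good to about 2 mm. A picture is of the moment at which its call begins.
- r.hand_in(): hands the job in; it is judged then, once.
The state is a dict: "clock": time; "joints": joint angles; "qvel": joint speeds; "tau": joint torques, N m; "tcp_pos": TCP position; "orientation": TCP orientation; "contact_force": force on the tool from outside, world axes, zero at the start; "moment": the same for the moment, N m; "grip_width": finger opening in m; "gripper_force": force on a finger pad.
Only numpy, scipy, OpenCV 4.12 (cv2) and the standard library are available. Lean on these libraries where they do the work, as an engineer would, in place of code of your own. Each camera call takes 0.05 s, during which the arm holds its last target. There are 200 camera calls.

## Task

We are changing thread on the shoemaker's bench. Swing the brass keeper bar on the thread stand as far round as it will go and leave it there for the next reel, then slide the blue reel straight up off its spindle and stand it upright on the green pad in the free cell of the wooden tray. Set it down gently, do not drop it, and leave the other reels and everything else on the bench where they are.

Things in the scene. Friction and masses are not known exactly. Their poses are not given: they have to be found in the camera images.
- blue_reel: Blue thread reel: thread wound on a cardboard tube, 56 mm across, 90 mm tall (winding from 8 to 82 mm of the height, bare 36 mm tube beyond), through bore 25 mm, about 0.22 kg (varies), rigid, gripped by the winding. Origin at the centre of its underside, z up along the bore. At the start it sits on one of the two spindles of the stand, its underside 20 mm above the bench.
- red_reel: Dark red thread reel: thread wound on a cardboard tube, 56 mm across, 90 mm tall (winding from 8 to 82 mm of the height, bare 36 mm tube beyond), through bore 25 mm, about 0.22 kg (varies), rigid, gripped by the winding. Origin at the centre of its underside, z up along the bore. It sits on the stand's other spindle and stays there.
- cream_reel: Cream thread reel: thread wound on a cardboard tube, 56 mm across, 90 mm tall (winding from 8 to 82 mm of the height, bare 36 mm tube beyond), through bore 25 mm, about 0.22 kg (varies), rigid, gripped by the winding. Origin at the centre of its underside, z up along the bore. It stands in one cell of the tray and stays there.
- stand: Thread stand, fixed. Grey foot 100 (own x) by 270 (own y) by 20 mm thick; origin at the centre of its underside, on the bench. Two upright steel spindles, 20 mm diameter, at own y = +85 and -85 mm, tips 118 mm above the bench; the blue and red reels may be either way round. Midway a post of 18 mm diameter carries the keeper bar on its top.
- keeper (a joint): Angle (rad) of the brass keeper bar about the stand's middle post. 0: it lies along the stand's own y over both reels and blocks them; starts 0 to 0.3. Growing: clockwise seen from above, knob end from own +y to own +x; stop at 1.57, reels free. Bar 200 long, 14 wide, 10 thick, underside 124 above the bench, 14 above the reels (mm). About 1 N at the knob, no spring, stays where left.
- keeper_knob (a point): Centre of the black round knob on one end of the keeper bar, 85 mm from the pivot: upright, 18 mm diameter, standing 34 mm above the bar's top (134 to 168 mm above the bench); this point is 153 mm above the bench.
- tray: Open wooden tray, fixed, 102 (own x) by 198 mm (own y), walls 6 mm thick and 45 mm high, floor 6 mm, a divider across the middle; two cells, 90 by 90 mm inside, centred at own y = +48 and -48 mm. Origin at the centre of its underside, on the bench. One cell holds the cream reel, the other the green pad, either way round.
- felt_pad: Green pad, 80 by 80 by 4 mm, fixed on the floor of the free tray cell, at the cell's centre. Origin at the centre of its underside (6 mm above the bench); its top is 10 mm above the bench.
- shoe: Navy shoe, 270 mm long, bystander; origin under its middle.
- hammer: Hammer with wooden handle, 270 mm, on the teal mat at the far edge, bystander.
- knife: Knife with brown wooden handle, 195 mm, on the teal mat, bystander.
- rasp: Scraper with pale wooden handle, 195 mm, on the teal mat, bystander.
- wax_box: Small open wooden box with a yellow and a brown wax block, 130 by 190 mm, bystander.
- glue_can: Can with yellow label, 84 mm diameter, 110 mm tall, bystander.
Things that resemble listed ones, but are neither listed nor needed, are in the scene too. There is more than one size of the blue_reel; the job needs the smaller.

How it is judged:
By the outcome, as a careful person would: the job done as asked, in the order asked, and still so for the second after the job is handed in, with the robot touching nothing.
It also fails if it takes over 54 s, if anything falls off the work surface, if the arm or the gripper's body presses on something with over 40 N, if the wrist force passes 120 N, or if a joint passes its speed limit or range.

## Working session

There is one attempt and no reset: what is moved stays moved. The work goes in short steps, Python scripts to look and compute and a tool call to move; the robot and the scene stay as the last step left them, time stands still between calls to the robot, and variables do not carry over. Pictures are saved under pics/ and viewed, at most 10 in all, crops included, and the job is handed in when it is done.

Besides the shell and the picture viewer there is one more tool, called after "Call:" as name(argument=value, ...) on one line, values as JSON. arm_command: Moves the arm, as the interface text tells. Its arguments: {"type":"object","properties":{"rows":{"type":"array"},"grip_force":{"type":"number"}},"required":["rows"]}

```bash
mkdir -p pics; cat > h.py <<'E'
import numpy as np, cv2
from bench import r
from scipy.spatial.transform import Rotation as R
def grab(n,save=None):
    g=r.grab_frame(n)
    if save: cv2.imwrite('pics/'+save,g['frame'][:,:,::-1])
    return g
def pts(g):
    h,w=g['depth'].shape
    u,v=np.meshgrid(np.arange(w),np.arange(h))
    p=cv2.undistortPoints(np.stack([u,v],-1).reshape(-1,1,2).astype(float),g['K'],np.array(g['distortion'])).reshape(h,w,2)
    d=g['depth']; c=np.dstack([p*d[...,None],d])
    T=g['world_from_camera']; return c@T[:3,:3].T+T[:3,3]
E
python3 - <<'E'
from h import *
import pickle
D={}
for n in('scene','top'): D[n]=grab(n,n+'1.png')
pickle.dump(D,open('d.pkl','wb'))
print(r.get_obs())
for n in D: print(D[n]['world_from_camera'].round(3).tolist())
E
```

```text
{'clock': 0.1, 'joints': array([ 1.0418767 ,  0.47774213,  0.022341  ,  1.55637604, -0.01149524,
        1.10930642, -0.08305967]), 'qvel': array([-9.02932308e-04, -2.92035600e-03,  2.02701211e-04, -1.58075492e-03,
       -1.91786461e-03,  1.03778473e-03, -3.11467199e-05]), 'tau': array([ 5.32342965e-03, -5.97762179e+01,  1.61451392e+00, -2.81954384e+01,
        1.29460066e-02,  5.07084100e-03, -5.04835862e-05]), 'tcp_pos': array([ 0.27552166, -0.61563993,  0.24939643]), 'orientation': array([-3.07068663e+00, -6.55911629e-01,  7.54614183e-04]), 'contact_force': array([-0.57098161, -0.53235955,  0.23543903]), 'moment': array([-0.00215598, -0.01169122,  0.00958225]), 'gripper_force': 0.0, 'grip_width': 0.08529805328652379}
[[0.798, 0.491, -0.348, 1.075], [0.602, -0.642, 0.475, -0.643], [0.01, -0.589, -0.808, 1.212], [0.0, 0.0, 0.0, 1.0]]
[[-0.03, -0.98, 0.197, 0.302], [-1.0, 0.031, 0.001, 0.01], [-0.007, -0.197, -0.98, 1.643], [0.0, 0.0, 0.0, 1.0]]
```

View pics/scene1.png

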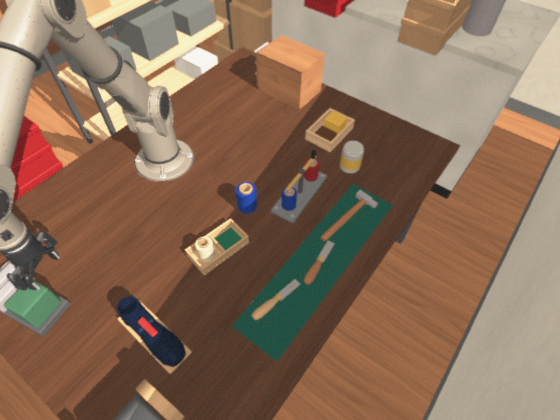

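View pics/top1.png

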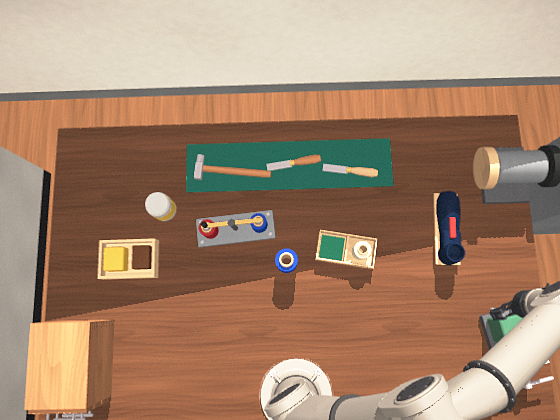

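The top view shows two blue reels: one on the stand's right spindle at about (260,222), and a larger loose one on the bench at (286,261). The task's reel is the smaller one, on the spindle. The knob is at the red end, about (207,226), and the free cell is at (332,247). I'll measure these and confirm with a crop.

```bash
python3 - <<'E'
from h import *
import pickle
D=pickle.load(open('d.pkl','rb'))
g=D['top'];P=pts(g);hsv=cv2.cvtColor(g['frame'],cv2.COLOR_RGB2HSV)
H,S,V=[hsv[...,i].astype(int) for i in range(3)]
X,Y,Z=P[...,0],P[...,1],P[...,2]
def comps(m,name,amin=15):
    n,l,s,c=cv2.connectedComponentsWithStats(m.astype(np.uint8))
    for i in range(1,n):
        if s[i,4]>=amin:
            q=P[l==i]; rc=cv2.minAreaRect(q[:,:2].astype(np.float32))
            print(name,c[i].round(1),s[i,4],'med',np.median(q,0).round(3),'zmax',q[:,2].max().round(3),'rect',np.round(rc[0],3),np.round(rc[1],3),round(rc[2],1))
ws=np.zeros(H.shape,bool);ws[190:290,80:400]=1
comps(ws&(H>105)&(H<130)&(S>150),'blue')
comps(ws&((H<6)|(H>172))&(S>150)&(V>60),'red')
comps(ws&(H>60)&(H<95)&(S>100),'green',100)
st=np.zeros(H.shape,bool);st[205:250,190:280]=1
comps(st&(Z>.122)&(Z<.14),'bar'); comps(st&(Z>.145),'knob',3)
comps(st&(S<70)&(Z<.03)&(Z>.01),'foot',100)
tr=np.zeros(H.shape,bool);tr[225:275,308:382]=1
comps(tr&(Z>.035)&(Z<.055),'walls',40);comps(tr&(Z>.07),'cream')
# full-foot pts
cv2.imwrite('pics/c1.png',cv2.resize(g['frame'][195:285,185:385,::-1],None,fx=4,fy=4,interpolation=cv2.INTER_CUBIC))
E
```

```text
blue [259.8 224.1] 129 med [0.55  0.099 0.099] zmax 1.643 rect [0.444 0.075] [0.308 0.051] 15.2
blue [285.9 260.6] 235 med [0.43  0.02  0.108] zmax 1.643 rect [0.392 0.004] [0.166 0.071] 19.1
red [207.9 220.8] 22 med [0.571 0.273 0.103] zmax 0.169 rect [0.568 0.271] [0.015 0.038] 0.1
red [209.3 232.1] 121 med [0.534 0.267 0.097] zmax 1.643 rect [0.443 0.147] [0.39  0.049] 51.2
green [331.3 247.5] 504 med [ 0.481 -0.138  0.01 ] zmax 1.643 rect [ 0.401 -0.095] [0.094 0.274] 62.3
bar [246.3 220.9] 137 med [0.562 0.145 0.133] zmax 0.14 rect [0.563 0.145] [0.018 0.1  ] 7.0
bar [218.  223.8] 102 med [0.556 0.236 0.133] zmax 0.14 rect [0.556 0.236] [0.015 0.075] 5.1
knob [203.5 223.9] 33 med [0.551 0.277 0.166] zmax 0.173 rect [0.552 0.277] [0.017 0.015] 12.8
foot [236.6 229.8] 1419 med [0.544 0.187 0.02 ] zmax 0.03 rect [0.559 0.193] [0.101 0.27 ] 5.1
walls [346.8 248.4] 384 med [ 0.472 -0.186  0.044] zmax 0.054 rect [ 0.474 -0.185] [0.199 0.103] 78.9
cream [361.9 249.2] 202 med [ 0.464 -0.231  0.088] zmax 0.103 rect [ 0.465 -0.232] [0.053 0.053] 86.6
```

View pics/c1.png

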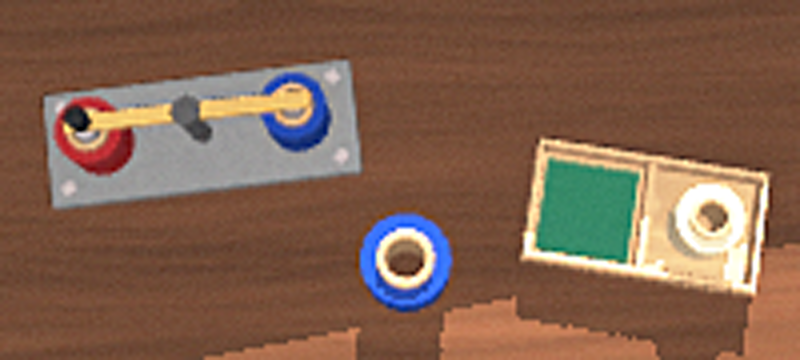

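The crop confirms it: the smaller blue reel is on the spindle under the bar at crop (297,110), and the larger one stands loose at (405,262). The black knob is at the red end, crop (78,118), which is the stand's own +y. I'm moving above the knob now.

Call:
arm_command(rows=[{"fingers":1,"x":0.0257,"y":-0.0292},{"x":0.0257,"y":-0.0292},{"x":0.0257,"y":-0.0292},{"x":0.0257,"y":-0.0292},{"x":0.0257,"y":-0.0292},{"x":0.0257,"y":-0.0292},{"x":0.0257,"y":-0.0292},{"x":0.0257,"y":-0.0292},{"x":0.0257,"y":-0.0292},{"x":0.0257,"y":-0.0292}])

```text
validation failed for argument at $.ro...
```

Call:
arm_command(rows=[{"fingers":1,"x":0.0257,"y":-0.0292},{"x":0.0257,"y":-0.0292},{"x":0.0257,"y":-0.0292},{"x":0.0257,"y":-0.0292},{"x":0.0257,"y":-0.0292},{"x":0.0257,"y":-0.0292},{"x":0.0257,"y":-0.0292},{"x":0.0257,"y":-0.0292},{"x":0.0257,"y":-0.0292},{"x":0.0257,"y":-0.0292}])

```text
validation failed for argument at $.ro...
```

Call:
arm_command(rows=[{"az":-7.1},{"az":-7.1},{"az":-7.1},{"az":-7.1},{"az":-7.1},{"az":-7.1},{"az":-7.1},{"az":-7.1},{"az":-7.1},{"az":-7.1}])

```text
validation failed for argument at $.ro...
```

```bash
python3 - <<'E'
from h import *
import pickle
g=grab('wrist','w1.png');pickle.dump(g,open('w1.pkl','wb'))
o=r.get_obs();print(o['clock'],o['tcp_pos'],o['joints'].round(2),R.from_rotvec(o['orientation']).as_matrix().round(3))
E
```

```text
0.15 [ 0.27557081 -0.61572741  0.24953692] [ 1.04  0.48  0.02  1.56 -0.01  1.11 -0.08] [[ 0.913  0.408 -0.001]
 [ 0.408 -0.913  0.001]
 [-0.    -0.001 -1.   ]]
```

View pics/w1.png

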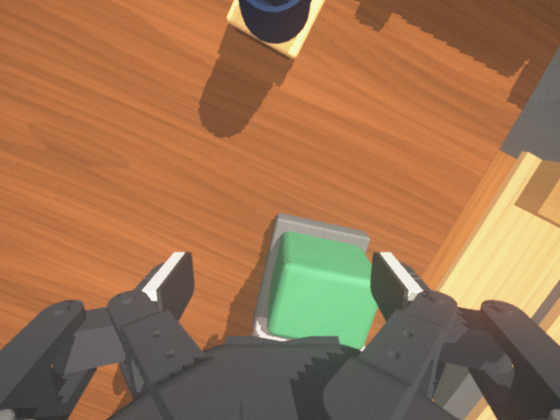

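The calls were refused, so the arm hasn't moved. The wrist picture shows the start area, with a green block at (320,290). I'll give all seven keys in every row.

Call:
arm_command(rows=[{"fingers":1,"x":0.0257,"y":-0.0292,"z":0,"ax":0,"ay":0,"az":0},{"fingers":1,"x":0.0257,"y":-0.0292,"z":0,"ax":0,"ay":0,"az":0},{"fingers":1,"x":0.0257,"y":-0.0292,"z":0,"ax":0,"ay":0,"az":0},{"fingers":1,"x":0.0257,"y":-0.0292,"z":0,"ax":0,"ay":0,"az":0},{"fingers":1,"x":0.0257,"y":-0.0292,"z":0,"ax":0,"ay":0,"az":0},{"fingers":1,"x":0.0257,"y":-0.0292,"z":0,"ax":0,"ay":0,"az":0},{"fingers":1,"x":0.0257,"y":-0.0292,"z":0,"ax":0,"ay":0,"az":0},{"fingers":1,"x":0.0257,"y":-0.0292,"z":0,"ax":0,"ay":0,"az":0},{"fingers":1,"x":0.0257,"y":-0.0292,"z":0,"ax":0,"ay":0,"az":0},{"fingers":1,"x":0.0257,"y":-0.0292,"z":0,"ax":0,"ay":0,"az":0}])

```text
clock: 0.98
tcp_pos: [0.391, -0.2427, 0.2503]
orientation: [3.072, 0.656, -0.0]
contact_force: [1.1, -0.0, 0.2]
grip_width: 0.0851
gripper_force: 0.0
```

Call:
arm_command(rows=[{"fingers":1,"x":0.0257,"y":-0.0292,"z":0,"ax":0,"ay":0,"az":0},{"fingers":1,"x":0.0257,"y":-0.0292,"z":0,"ax":0,"ay":0,"az":0},{"fingers":1,"x":0.0257,"y":-0.0292,"z":0,"ax":0,"ay":0,"az":0},{"fingers":1,"x":0.0257,"y":-0.0292,"z":0,"ax":0,"ay":0,"az":0},{"fingers":1,"x":0.0257,"y":-0.0292,"z":0,"ax":0,"ay":0,"az":0},{"fingers":1,"x":0.0257,"y":-0.0292,"z":0,"ax":0,"ay":0,"az":0},{"fingers":1,"x":0.0257,"y":-0.0292,"z":0,"ax":0,"ay":0,"az":0},{"fingers":1,"x":0.0257,"y":-0.0292,"z":0,"ax":0,"ay":0,"az":0},{"fingers":1,"x":0.0257,"y":-0.0292,"z":0,"ax":0,"ay":0,"az":0},{"fingers":1,"x":0.0257,"y":-0.0292,"z":0,"ax":0,"ay":0,"az":0}])

```text
clock: 1.82
tcp_pos: [0.5065, 0.1286, 0.2503]
orientation: [3.072, 0.656, -0.0]
contact_force: [0.8, -1.1, 0.4]
grip_width: 0.0856
gripper_force: 0.0
```

Call:
arm_command(rows=[{"fingers":1,"x":0,"y":0,"z":0,"ax":0,"ay":0,"az":-7.1},{"fingers":1,"x":0,"y":0,"z":0,"ax":0,"ay":0,"az":-7.1},{"fingers":1,"x":0,"y":0,"z":0,"ax":0,"ay":0,"az":-7.1},{"fingers":1,"x":0,"y":0,"z":0,"ax":0,"ay":0,"az":-7.1},{"fingers":1,"x":0,"y":0,"z":0,"ax":0,"ay":0,"az":-7.1},{"fingers":1,"x":0,"y":0,"z":0,"ax":0,"ay":0,"az":-7.1},{"fingers":1,"x":0,"y":0,"z":0,"ax":0,"ay":0,"az":-7.1},{"fingers":1,"x":0,"y":0,"z":0,"ax":0,"ay":0,"az":-7.1},{"fingers":1,"x":0,"y":0,"z":0,"ax":0,"ay":0,"az":-7.1},{"fingers":1,"x":0,"y":0,"z":0,"ax":0,"ay":0,"az":-7.1}])

```text
clock: 2.65
tcp_pos: [0.5062, 0.1267, 0.2501]
orientation: [-2.113, -2.325, 0.001]
contact_force: [0.1, -1.0, -0.6]
grip_width: 0.0852
gripper_force: 0.0
```

```bash
python3 - <<'E'
from h import *
import pickle
g=grab('wrist','w2.png');pickle.dump(g,open('w2.pkl','wb'))
o=r.get_obs();print(o['clock'],o['tcp_pos'],o['joints'].round(2),R.from_rotvec(o['orientation']).as_matrix().round(3))
E
```

```text
2.7 [0.50619724 0.12668279 0.25005421] [ 0.21  0.3  -0.68  1.88  0.22  1.04 -0.46] [[-0.102  0.995 -0.   ]
 [ 0.995  0.102 -0.   ]
 [-0.    -0.001 -1.   ]]
```

View pics/w2.png

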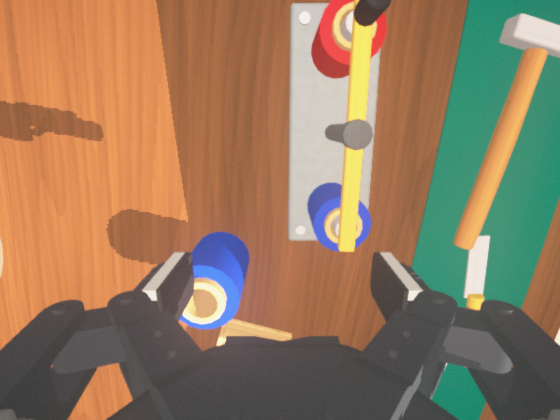

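The wrist view shows the knob at (373,8), the pivot cap at (357,134), the stand's blue reel at (343,226) and the large loose reel at (205,300). I'll refine the positions from this.

```bash
python3 - <<'E'
from h import *
import pickle
g=pickle.load(open('w2.pkl','rb'));P=pts(g);hsv=cv2.cvtColor(g['frame'],cv2.COLOR_RGB2HSV)
H,S,V=[hsv[...,i].astype(int) for i in range(3)];Z=P[...,2]
roi=np.zeros(H.shape,bool);roi[0:255,285:400]=1
def f(m,n):
    q=P[m]; rc=cv2.minAreaRect(q[:,:2].astype(np.float32)); c,rad=cv2.minEnclosingCircle(q[:,:2].astype(np.float32))
    print(n,len(q),'med',np.median(q,0).round(4),'rect',np.round(rc[0],4),np.round(rc[1],4),round(rc[2],1),'circ',np.round(c,4),round(rad,4))
def big(m):
    n,l,s,c=cv2.connectedComponentsWithStats(m.astype(np.uint8));return l==1+s[1:,4].argmax()
f(big(roi&(Z>.160)&(Z<.18)),'knobtop')
f(big(roi&(Z>.130)&(Z<.138)&(S>120)&(H>15)&(H<35)),'bar')
f(big(roi&(S<60)&(Z>.134)&(Z<.15)&(V>60)),'cap')
low=roi.copy();low[:170]=0
f(big(low&(Z>.105)&(Z<.115)),'bluetubetop')
f(big(low&(Z>.09)&(Z<.1045)&(H>105)&(H<130)),'bluewindtop')
up=roi.copy();up[100:]=0
f(big(up&(Z>.095)&(Z<.106)&((H<8)|(H>172))),'redwind')
f(big(roi&(Z>.014)&(Z<.024)&(S<60)),'foot')
for z in (.09,.1,.11,.12,.13,.14,.15,.16): print(z,(low&(Z>z)&(Z<z+.01)).sum(),end=' ')
E
```

```text
knobtop 331 med [0.5517 0.2719 0.1669] rect [0.5519 0.2724] [0.0073 0.0169] 88.0 circ [0.5519 0.2747] 0.0086
bar 1779 med [0.5548 0.2402 0.1338] rect [0.5557 0.2395] [0.0156 0.0733] 5.2 circ [0.552  0.2391] 0.0369
cap 734 med [0.5586 0.1933 0.1398] rect [0.5589 0.1931] [0.0234 0.0211] 4.9 circ [0.5593 0.1932] 0.0122
bluetubetop 298 med [0.5555 0.11   0.1096] rect [0.5554 0.108 ] [0.0134 0.0326] 5.6 circ [0.5609 0.1086] 0.0164
bluewindtop 769 med [0.5492 0.1128 0.1018] rect [0.5518 0.1077] [0.0258 0.0544] 3.2 circ [0.5642 0.1084] 0.0273
redwind 1030 med [0.5339 0.2699 0.1018] rect [0.5377 0.2731] [0.0263 0.0499] 4.3 circ [0.5431 0.2736] 0.0259
foot 8844 med [0.5307 0.2049 0.0199] rect [0.542  0.1914] [0.0656 0.2686] 5.1 circ [0.532  0.1905] 0.135
0.09 138 0.1 1343 0.11 181 0.12 74 0.13 1394 0.14 0 0.15 0 0.16 0
```

Call:
arm_command(rows=[{"fingers":0,"x":0.0364,"y":0.0153,"z":0,"ax":0,"ay":0,"az":0},{"fingers":0,"x":0.0364,"y":0.0153,"z":0,"ax":0,"ay":0,"az":0},{"fingers":0,"x":0.0364,"y":0.0153,"z":0,"ax":0,"ay":0,"az":0},{"fingers":0,"x":0.0364,"y":0.0153,"z":0,"ax":0,"ay":0,"az":0},{"fingers":0,"x":0,"y":0,"z":0,"ax":0,"ay":0,"az":0},{"fingers":0,"x":0,"y":0,"z":0,"ax":0,"ay":0,"az":0},{"fingers":0,"x":0,"y":0,"z":0,"ax":0,"ay":0,"az":0}])

```text
clock: 3.28
tcp_pos: [0.5541, 0.277, 0.2497]
orientation: [-2.122, -2.317, 0.002]
contact_force: [-0.1, 0.3, -0.4]
grip_width: 0.0428
gripper_force: 0.0
```

Call:
arm_command(rows=[{"fingers":0,"x":0,"y":-0.002,"z":0.023,"ax":0,"ay":0,"az":0},{"fingers":0,"x":0,"y":0,"z":0.023,"ax":0,"ay":0,"az":0},{"fingers":0,"x":0,"y":0,"z":0.023,"ax":0,"ay":0,"az":0},{"fingers":0,"x":0,"y":0,"z":0.011,"ax":0,"ay":0,"az":0},{"fingers":0,"x":0,"y":0,"z":0.011,"ax":0,"ay":0,"az":0},{"fingers":0,"x":0,"y":0,"z":0,"ax":0,"ay":0,"az":0},{"fingers":-0.3,"x":0,"y":0,"z":0,"ax":0,"ay":0,"az":0},{"fingers":-0.3,"x":0,"y":0,"z":0,"ax":0,"ay":0,"az":0},{"fingers":-0.3,"x":0,"y":0,"z":0,"ax":0,"ay":0,"az":0}])

```text
clock: 4.03
tcp_pos: [0.5531, 0.2776, 0.1607]
orientation: [2.12, 2.317, 0.003]
contact_force: [-0.4, 0.3, -0.1]
grip_width: 0.0296
gripper_force: 0.0
```

Call:
arm_command(rows=[{"fingers":-0.3,"x":-0.0005,"y":0.0089,"z":0,"ax":0,"ay":0,"az":6},{"fingers":-0.3,"x":-0.0005,"y":0.0089,"z":0,"ax":0,"ay":0,"az":6},{"fingers":-0.3,"x":-0.0005,"y":0.0089,"z":0,"ax":0,"ay":0,"az":6},{"fingers":-0.3,"x":-0.0005,"y":0.0089,"z":0,"ax":0,"ay":0,"az":6},{"fingers":-0.3,"x":-0.0005,"y":0.0089,"z":0,"ax":0,"ay":0,"az":6},{"fingers":-0.3,"x":-0.0005,"y":0.0089,"z":0,"ax":0,"ay":0,"az":6},{"fingers":-0.3,"x":-0.0005,"y":0.0089,"z":0,"ax":0,"ay":0,"az":6},{"fingers":-0.3,"x":-0.0005,"y":0.0089,"z":0,"ax":0,"ay":0,"az":6},{"fingers":-0.3,"x":-0.0005,"y":0.0089,"z":0,"ax":0,"ay":0,"az":6},{"fingers":-0.3,"x":-0.0005,"y":0.0089,"z":0,"ax":0,"ay":0,"az":6}])

```text
clock: 4.87
tcp_pos: [0.6298, 0.2416, 0.1603]
orientation: [-2.997, -0.94, -0.002]
contact_force: [-2.2, 0.5, 0.1]
grip_width: 0.0298
gripper_force: 0.4
```

Call:
arm_command(rows=[{"fingers":-0.3,"x":-0.0005,"y":0.0089,"z":0,"ax":0,"ay":0,"az":6},{"fingers":-0.3,"x":-0.0005,"y":0.0089,"z":0,"ax":0,"ay":0,"az":6},{"fingers":-0.3,"x":-0.0005,"y":0.0089,"z":0,"ax":0,"ay":0,"az":6},{"fingers":-0.3,"x":-0.0005,"y":0.0089,"z":0,"ax":0,"ay":0,"az":6},{"fingers":-0.3,"x":0,"y":0.0045,"z":0,"ax":0,"ay":0,"az":3},{"fingers":-0.3,"x":0,"y":0.003,"z":0,"ax":0,"ay":0,"az":2},{"fingers":-0.3,"x":0,"y":0.002,"z":0,"ax":0,"ay":0,"az":0},{"fingers":-0.3,"x":0,"y":0.001,"z":0,"ax":0,"ay":0,"az":0}])

```text
clock: 5.53
tcp_pos: [0.6454, 0.1985, 0.1603]
orientation: [-3.136, -0.169, -0.003]
contact_force: [-0.2, 0.9, 0.1]
grip_width: 0.03
gripper_force: 0.4
```

Call:
arm_command(rows=[{"fingers":-0.3,"x":0,"y":0.002,"z":0,"ax":0,"ay":0,"az":0},{"fingers":-0.3,"x":0,"y":0.002,"z":0,"ax":0,"ay":0,"az":0},{"fingers":-0.3,"x":0,"y":0.001,"z":0,"ax":0,"ay":0,"az":0},{"fingers":-0.3,"x":0,"y":0,"z":0,"ax":0,"ay":0,"az":0}])

```text
clock: 5.87
tcp_pos: [0.6455, 0.1946, 0.1598]
orientation: [-3.135, -0.169, -0.002]
contact_force: [0.9, 5.0, 1.3]
grip_width: 0.0299
gripper_force: 2.2
```

Call:
arm_command(rows=[{"fingers":-0.3,"x":0,"y":0.001,"z":0,"ax":0,"ay":0,"az":0},{"fingers":-0.3,"x":0,"y":0,"z":0,"ax":0,"ay":0,"az":0},{"fingers":-0.3,"x":0,"y":0,"z":0,"ax":0,"ay":0,"az":0}])

```text
clock: 6.12
tcp_pos: [0.6455, 0.1945, 0.1598]
orientation: [-3.134, -0.17, -0.002]
contact_force: [0.4, 6.2, 0.3]
grip_width: 0.0299
gripper_force: 3.2
```

Call:
arm_command(rows=[{"fingers":-0.3,"x":0,"y":-0.005,"z":0,"ax":0,"ay":0,"az":0},{"fingers":-0.3,"x":0,"y":0,"z":0,"ax":0,"ay":0,"az":0},{"fingers":-0.2,"x":0,"y":0,"z":-0.02,"ax":0,"ay":0,"az":0},{"fingers":-0.2,"x":0,"y":0,"z":-0.03,"ax":0,"ay":0,"az":0},{"fingers":-0.2,"x":0,"y":0,"z":-0.03,"ax":0,"ay":0,"az":0},{"fingers":1,"x":0,"y":0,"z":-0.02,"ax":0,"ay":0,"az":0},{"fingers":1,"x":-0.029,"y":0.0257,"z":0,"ax":0,"ay":0,"az":0},{"fingers":1,"x":-0.029,"y":0.0257,"z":0,"ax":0,"ay":0,"az":0},{"fingers":1,"x":-0.029,"y":0.0257,"z":0,"ax":0,"ay":0,"az":0},{"fingers":1,"x":0,"y":0,"z":0,"ax":0,"ay":0,"az":-1.5}])

```text
clock: 6.95
tcp_pos: [0.5619, 0.1028, 0.2581]
orientation: [3.129, 0.197, -0.009]
contact_force: [1.6, -0.9, -0.3]
grip_width: 0.0851
gripper_force: 0.0
```

Call:
arm_command(rows=[{"fingers":1,"x":0,"y":0,"z":0,"ax":0,"ay":0,"az":-7.1},{"fingers":1,"x":0,"y":0,"z":0,"ax":0,"ay":0,"az":-7.1},{"fingers":1,"x":0,"y":0,"z":0,"ax":0,"ay":0,"az":-7.1},{"fingers":1,"x":0,"y":0,"z":0,"ax":0,"ay":0,"az":-7.1},{"fingers":1,"x":0,"y":0,"z":0,"ax":0,"ay":0,"az":-7.1},{"fingers":1,"x":0,"y":0,"z":0,"ax":0,"ay":0,"az":-7.1},{"fingers":1,"x":0,"y":0,"z":0,"ax":0,"ay":0,"az":-7.1},{"fingers":1,"x":0,"y":0,"z":0,"ax":0,"ay":0,"az":-7.1},{"fingers":1,"x":0,"y":0,"z":0,"ax":0,"ay":0,"az":-7.1},{"fingers":1,"x":0,"y":0,"z":0,"ax":0,"ay":0,"az":-7.1}])

```text
clock: 7.78
tcp_pos: [0.5666, 0.11, 0.2589]
orientation: [2.425, 1.996, -0.003]
contact_force: [-0.0, -0.6, -0.4]
grip_width: 0.0852
gripper_force: 0.0
```

```bash
python3 - <<'E'
from h import *
import pickle
g=grab('wrist','w3.png');t=grab('top','t3.png');pickle.dump((g,t),open('w3.pkl','wb'))
o=r.get_obs();print(o['clock'],o['tcp_pos'],R.from_rotvec(o['orientation']).as_matrix().round(3).tolist())
P=pts(t);Z=P[...,2];hsv=cv2.cvtColor(t['frame'],cv2.COLOR_RGB2HSV)
P=pts(g);Z=P[...,2];hsv=cv2.cvtColor(g['frame'],cv2.COLOR_RGB2HSV);H,S,V=[hsv[...,i].astype(int) for i in range(3)]
m=(Z>.128)&(Z<.138)&(H>15)&(H<35)&(S>120)
q=P[m];rc=cv2.minAreaRect(q[:,:2].astype(np.float32));print('bar',len(q),rc)
q=P[(Z>.14)&(Z<.18)&(V<60)&(abs(P[...,0]-.6)<.1)];print('knob',len(q),np.median(q,0) if len(q) else 0)
E
```

```text
7.8833 [0.56659981 0.11009397 0.25891032] [[0.197, 0.98, -0.001], [0.98, -0.197, -0.001], [-0.001, -0.001, -1.0]]
bar 2419 ((0.5504400730133057, 0.19197016954421997), (0.18131132423877716, 0.014361891895532608), 5.344614505767822)
knob 0 0
```

View pics/w3.png

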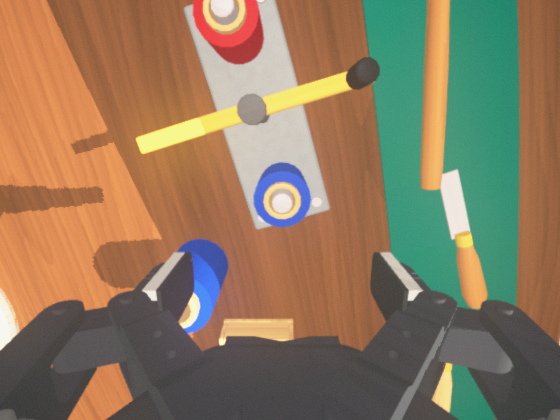

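The bar now lies crosswise at 5.3°, at its stop. The knob is at (362,72), and the free blue reel is fully visible at (282,202). I'll take one refined measurement of the reel axis and the pad.

```bash
python3 - <<'E'
from h import *
import pickle
g,t=pickle.load(open('w3.pkl','rb'))
P=pts(g);Z=P[...,2]
roi=(np.hypot(P[...,0]-.5665,P[...,1]-.1085)<.045)
for lo,hi in((.097,.105),(.106,.113),(.115,.122)):
    q=P[roi&(Z>lo)&(Z<hi)]; print(len(q),cv2.minEnclosingCircle(q[:,:2].astype(np.float32)),np.median(q,0).round(4))
E
```

```text
1486 ((0.566706657409668, 0.10827317833900452), 0.028051530942320824) [0.5679 0.1125 0.1019]
601 ((0.5666889548301697, 0.10878776758909225), 0.017870964482426643) [0.5666 0.1106 0.1096]
328 ((0.5667576193809509, 0.10839880257844925), 0.009988370351493359) [0.567  0.109  0.1177]
```

Call:
arm_command(rows=[{"fingers":1,"x":-0.0017,"y":0,"z":0.03,"ax":0,"ay":0,"az":0},{"fingers":1,"x":0,"y":0,"z":0.03,"ax":0,"ay":0,"az":0},{"fingers":1,"x":0,"y":0,"z":0.03,"ax":0,"ay":0,"az":0},{"fingers":1,"x":0,"y":0,"z":0.03,"ax":0,"ay":0,"az":0},{"fingers":1,"x":0,"y":0,"z":0.03,"ax":0,"ay":0,"az":0},{"fingers":1,"x":0,"y":0,"z":0.018,"ax":0,"ay":0,"az":0},{"fingers":1,"x":0,"y":0,"z":0.009,"ax":0,"ay":0,"az":0},{"fingers":1,"x":0,"y":0,"z":0,"ax":0,"ay":0,"az":0},{"fingers":1,"x":0,"y":0,"z":0,"ax":0,"ay":0,"az":0}])

```text
clock: 8.63
tcp_pos: [0.5667, 0.1094, 0.0827]
orientation: [2.432, 1.988, -0.0]
contact_force: [-0.7, 0.4, 0.4]
grip_width: 0.0852
gripper_force: 0.0
```

Call:
arm_command(grip_force=35, rows=[{"fingers":0.5,"x":0,"y":0,"z":0,"ax":0,"ay":0,"az":0},{"fingers":0.4,"x":0,"y":0,"z":0,"ax":0,"ay":0,"az":0},{"fingers":0.2,"x":0,"y":0,"z":0,"ax":0,"ay":0,"az":0},{"fingers":-1,"x":0,"y":0,"z":0,"ax":0,"ay":0,"az":0},{"fingers":-1,"x":0,"y":0,"z":0,"ax":0,"ay":0,"az":0},{"fingers":-1,"x":0,"y":0,"z":0,"ax":0,"ay":0,"az":0},{"fingers":-1,"x":0,"y":0,"z":0,"ax":0,"ay":0,"az":0}])

```text
clock: 9.22
tcp_pos: [0.5672, 0.1097, 0.084]
orientation: [2.43, 1.989, 0.003]
contact_force: [-1.0, -0.5, 6.0]
grip_width: 0.0556
gripper_force: 36.3
```

Call:
arm_command(rows=[{"fingers":-1,"x":0,"y":0,"z":-0.005,"ax":0,"ay":0,"az":0},{"fingers":-1,"x":0,"y":0,"z":-0.01,"ax":0,"ay":0,"az":0},{"fingers":-1,"x":0,"y":0,"z":-0.01,"ax":0,"ay":0,"az":0},{"fingers":-1,"x":0,"y":0,"z":-0.015,"ax":0,"ay":0,"az":0},{"fingers":-1,"x":0,"y":0,"z":-0.015,"ax":0,"ay":0,"az":0},{"fingers":-1,"x":0,"y":0,"z":-0.015,"ax":0,"ay":0,"az":0},{"fingers":-1,"x":0,"y":0,"z":-0.015,"ax":0,"ay":0,"az":0},{"fingers":-1,"x":0,"y":0,"z":-0.015,"ax":0,"ay":0,"az":0},{"fingers":-1,"x":0,"y":0,"z":-0.015,"ax":0,"ay":0,"az":0},{"fingers":-1,"x":0,"y":0,"z":-0.015,"ax":0,"ay":0,"az":0}])

```text
clock: 10.05
tcp_pos: [0.5662, 0.1095, 0.2141]
orientation: [2.431, 1.99, 0.001]
contact_force: [-1.0, -0.6, -2.5]
grip_width: 0.0561
gripper_force: 37.8
```

Call:
arm_command(rows=[{"fingers":-1,"x":-0.02,"y":-0.0042,"z":0,"ax":0,"ay":0,"az":0},{"fingers":-1,"x":-0.035,"y":-0.0042,"z":0,"ax":0,"ay":0,"az":0},{"fingers":-1,"x":-0.035,"y":-0.0042,"z":0,"ax":0,"ay":0,"az":0},{"fingers":-1,"x":-0.035,"y":-0.0042,"z":0,"ax":0,"ay":0,"az":0},{"fingers":-1,"x":-0.035,"y":-0.0042,"z":0,"ax":0,"ay":0,"az":0},{"fingers":-1,"x":-0.035,"y":-0.0042,"z":0,"ax":0,"ay":0,"az":0},{"fingers":-1,"x":-0.035,"y":-0.0042,"z":0,"ax":0,"ay":0,"az":0},{"fingers":-1,"x":-0.029,"y":-0.0042,"z":0,"ax":0,"ay":0,"az":0},{"fingers":-1,"x":0,"y":0,"z":0,"ax":0,"ay":0,"az":0},{"fingers":-1,"x":0,"y":0,"z":0,"ax":0,"ay":0,"az":0}])

```text
clock: 10.88
tcp_pos: [0.4815, -0.1398, 0.2131]
orientation: [2.435, 1.984, -0.0]
contact_force: [0.2, 0.8, -2.4]
grip_width: 0.0559
gripper_force: 37.9
```

```bash
python3 - <<'E'
from h import *
g=grab('wrist','w4.png');s=grab('scene')
o=r.get_obs();print(o['clock'],o['tcp_pos'],R.from_rotvec(o['orientation']).as_matrix().round(3).tolist())
a=cv2.resize(s['frame'][140:300,140:340],(500,400)); b=cv2.resize(g['frame'],(300,225))
c=np.zeros((400,800,3),np.uint8);c[:,:500]=a;c[:225,500:]=b
cv2.imwrite('pics/c4.png',c[:,:,::-1])
P=pts(s);hsv=cv2.cvtColor(s['frame'],cv2.COLOR_RGB2HSV);H,S,V=[hsv[...,i].astype(int) for i in range(3)]
X,Y,Z=P[...,0],P[...,1],P[...,2]
near=(abs(X-.48)<.06)&(abs(Y+.14)<.08)&(H>105)&(H<130)&(S>150)
print('reel',near.sum(),P[near].min(0),P[near].max(0))
m=(abs(X-.474)<.09)&(abs(Y+.185)<.12)&(Z>.036)&(Z<.05)&(S>30)
print('walls',cv2.minAreaRect(P[m][:,:2].astype(np.float32)))
E
```

```text
10.9833 [ 0.48258113 -0.13703717  0.21306713] [[0.197, 0.98, 0.001], [0.98, -0.197, 0.0], [0.0, 0.001, -1.0]]
reel 161 [ 0.46189497 -0.17156106  0.15892017] [ 0.50871124 -0.13291608  0.23486958]
walls ((0.47159117460250854, -0.189124196767807), (0.1994282603263855, 0.10745681077241898), 78.39453125)
```

View pics/c4.png

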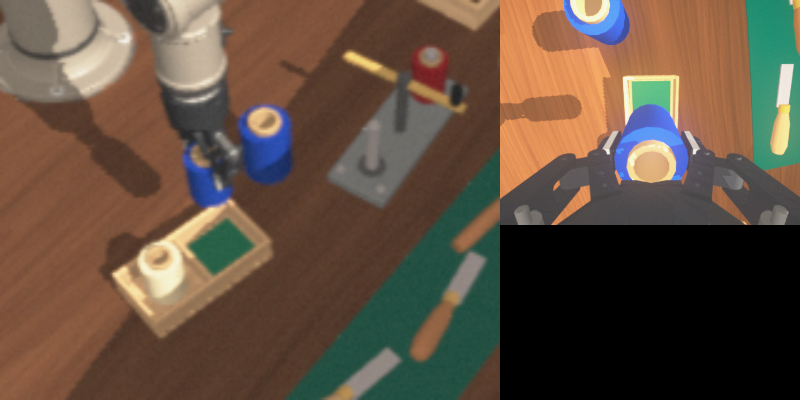

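The picture shows the reel held upright above the tray, at about (210,175) in the left half. The bar is crosswise, and the red and large blue reels haven't moved. I'm lowering the reel.

Call:
arm_command(rows=[{"fingers":-1,"x":-0.001,"y":0,"z":0.01,"ax":0,"ay":0,"az":0},{"fingers":-1,"x":0,"y":0,"z":0.02,"ax":0,"ay":0,"az":0},{"fingers":-1,"x":0,"y":0,"z":0.02,"ax":0,"ay":0,"az":0},{"fingers":-1,"x":0,"y":0,"z":0.02,"ax":0,"ay":0,"az":0},{"fingers":-1,"x":0,"y":0,"z":0.02,"ax":0,"ay":0,"az":0},{"fingers":-1,"x":0,"y":0,"z":0.02,"ax":0,"ay":0,"az":0},{"fingers":-1,"x":0,"y":0,"z":0.012,"ax":0,"ay":0,"az":0},{"fingers":-1,"x":0,"y":0,"z":0.006,"ax":0,"ay":0,"az":0},{"fingers":-1,"x":0,"y":0,"z":0,"ax":0,"ay":0,"az":0},{"fingers":-1,"x":0,"y":0,"z":0,"ax":0,"ay":0,"az":0}])

```text
clock: 11.82
tcp_pos: [0.4824, -0.138, 0.0843]
orientation: [-2.429, -1.991, -0.0]
contact_force: [0.4, 0.1, -2.7]
grip_width: 0.0558
gripper_force: 38.0
```

Call:
arm_command(rows=[{"fingers":-1,"x":0,"y":0,"z":0.003,"ax":0,"ay":0,"az":0},{"fingers":-1,"x":0,"y":0,"z":0.002,"ax":0,"ay":0,"az":0},{"fingers":-1,"x":0,"y":0,"z":0.002,"ax":0,"ay":0,"az":0},{"fingers":-1,"x":0,"y":0,"z":0.001,"ax":0,"ay":0,"az":0},{"fingers":-1,"x":0,"y":0,"z":0,"ax":0,"ay":0,"az":0},{"fingers":-1,"x":0,"y":0,"z":0,"ax":0,"ay":0,"az":0}])

```text
clock: 12.32
tcp_pos: [0.4821, -0.1388, 0.0764]
orientation: [2.431, 1.99, 0.0]
contact_force: [-0.2, -1.4, -2.3]
grip_width: 0.0555
gripper_force: 38.0
```

Call:
arm_command(rows=[{"fingers":-1,"x":0,"y":0,"z":0.001,"ax":0,"ay":0,"az":0},{"fingers":-1,"x":0,"y":0,"z":0,"ax":0,"ay":0,"az":0},{"fingers":-1,"x":0,"y":0,"z":0.001,"ax":0,"ay":0,"az":0},{"fingers":-1,"x":0,"y":0,"z":0,"ax":0,"ay":0,"az":0},{"fingers":-1,"x":0,"y":0,"z":0,"ax":0,"ay":0,"az":0}])

```text
clock: 12.73
tcp_pos: [0.482, -0.1388, 0.0743]
orientation: [-2.431, -1.99, -0.0]
contact_force: [-0.4, 0.3, -3.1]
grip_width: 0.0561
gripper_force: 38.0
```

Call:
arm_command(rows=[{"fingers":-1,"x":0,"y":0,"z":0.001,"ax":0,"ay":0,"az":0},{"fingers":-1,"x":0,"y":0,"z":0,"ax":0,"ay":0,"az":0},{"fingers":-1,"x":0,"y":0,"z":0,"ax":0,"ay":0,"az":0}])

```text
clock: 12.98
tcp_pos: [0.4821, -0.1388, 0.074]
orientation: [2.431, 1.99, -0.0]
contact_force: [-3.5, 0.2, 7.2]
grip_width: 0.0562
gripper_force: 38.8
```

It has touched down: the vertical force went from -3 N to +7 N. I'll open gradually.

Call:
arm_command(grip_force=20, rows=[{"fingers":-1,"x":0,"y":0,"z":0,"ax":0,"ay":0,"az":0},{"fingers":0.35,"x":0,"y":0,"z":0,"ax":0,"ay":0,"az":0},{"fingers":0.4,"x":0,"y":0,"z":0,"ax":0,"ay":0,"az":0},{"fingers":0.5,"x":0,"y":0,"z":0,"ax":0,"ay":0,"az":0},{"fingers":0.7,"x":0,"y":0,"z":0,"ax":0,"ay":0,"az":0},{"fingers":0.9,"x":0,"y":0,"z":0,"ax":0,"ay":0,"az":0},{"fingers":0.9,"x":0,"y":0,"z":0,"ax":0,"ay":0,"az":0}])

```text
clock: 13.57
tcp_pos: [0.4822, -0.1388, 0.0733]
orientation: [2.431, 1.99, 0.0]
contact_force: [-0.2, 0.1, -0.1]
grip_width: 0.0808
gripper_force: 0.0
```

Call:
arm_command(rows=[{"fingers":0.9,"x":0,"y":0,"z":-0.01,"ax":0,"ay":0,"az":0},{"fingers":0.9,"x":0,"y":0,"z":-0.02,"ax":0,"ay":0,"az":0},{"fingers":0.9,"x":0,"y":0,"z":-0.03,"ax":0,"ay":0,"az":0},{"fingers":0.9,"x":0,"y":0,"z":-0.03,"ax":0,"ay":0,"az":0},{"fingers":0.9,"x":0,"y":0,"z":-0.03,"ax":0,"ay":0,"az":0},{"fingers":0.9,"x":0,"y":0,"z":-0.03,"ax":0,"ay":0,"az":0},{"fingers":0.9,"x":0,"y":0,"z":-0.02,"ax":0,"ay":0,"az":0},{"fingers":0.9,"x":-0.03,"y":0,"z":0,"ax":0,"ay":0,"az":0},{"fingers":0.9,"x":-0.03,"y":0,"z":0,"ax":0,"ay":0,"az":0},{"fingers":0.9,"x":-0.03,"y":0,"z":0,"ax":0,"ay":0,"az":0}])

```text
clock: 14.4
tcp_pos: [0.4643, -0.2277, 0.2449]
orientation: [2.428, 1.991, 0.001]
contact_force: [-0.2, -0.0, -0.5]
grip_width: 0.0808
gripper_force: 0.0
```

```bash
python3 - <<'E'
from h import *
g=grab('wrist');s=grab('scene')
o=r.get_obs();print(o['clock'],o['tcp_pos'],o['contact_force'])
c=np.zeros((400,800,3),np.uint8);c[:,:500]=cv2.resize(s['frame'][140:300,140:340],(500,400));c[:225,500:]=cv2.resize(g['frame'],(300,225))
cv2.imwrite('pics/c5.png',c[:,:,::-1])
P=pts(g);hsv=cv2.cvtColor(g['frame'],cv2.COLOR_RGB2HSV);H,S,V=[hsv[...,i].astype(int) for i in range(3)]
Z=P[...,2];m=(np.hypot(P[...,0]-.482,P[...,1]+.138)<.06)&(Z>.07)&(Z<.13)
q=P[m&(Z>.094)];print('top',len(q),np.median(q,0),cv2.minEnclosingCircle(q[:,:2].astype(np.float32)))
E
```

```text
14.5 [ 0.46241601 -0.23237263  0.24400135] [-0.62410596  0.12351538 -0.39290636]
top 751 [ 0.48159008 -0.1386712   0.09953899] ((0.4827447831630707, -0.137539342045784), 0.022718651220202446)
```

View pics/c5.png

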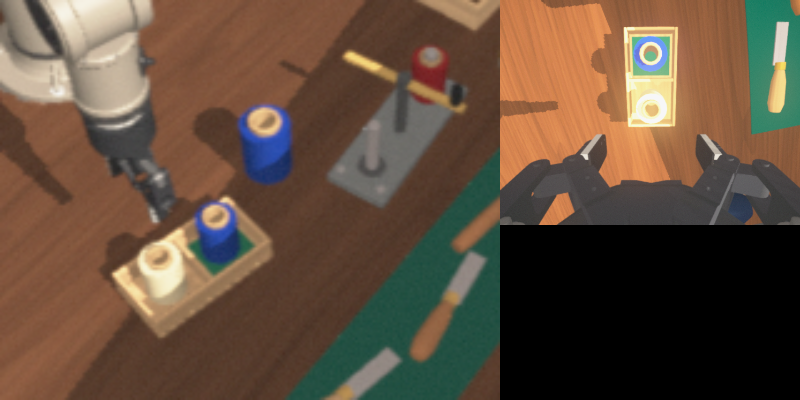

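The blue reel stands upright and centred on the green pad at (218,232), with its top at 0.0995 m. The bar is still crosswise and the arm is clear.

```bash
python3 -c "
from bench import r
print(r.hand_in())"
```

```text
the job is handed in; nothing more can be done
None
```

The keeper bar is swung round to its stop, the smaller blue reel stands upright on the green pad in the tray's free cell, and the job was handed in at about 14.5 s with the arm clear.

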